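# Set the slicer's gap by the drag of a gauge blade

### The arm

A 7-joint arm with a two-finger parallel gripper is mounted at the origin on a cart in front of the work surface, level with it; the furniture and walls round the work are solid. World frame = base frame: x ahead of the robot, y to its left, z up, the work surface at z = 0. Lengths are in m, angles in rad, forces in N, time in s.
With the tool pointing down it reaches from about 0.425 to 0.875 m from the base axis. Payload 4.7 kg.
Tool frame: the origin (TCP) lies at the very end of the fingers, on their centre line; the grasp point (between the pads) lies 19 mm behind it; z points along the fingers, y is the line along which they close (so a half turn about z gives the same grasp; the last joint's range is limited). The gripper opens to 87 mm and grips with 3 to 60 N. Pads are 19 mm wide; open, the fingers measure 117 mm over their backs; the gripper's body (75 mm by 190 mm) begins 51 mm behind the grasp point.
Start: joints at [1.354, 0.321, -0.07, 1.45, 0.023, 1.371, -0.057], TCP at [0.149, -0.633, 0.223] pointing down, gripper open.
Joint ranges: [-2.86, 2.86], [-0.3, 2.09], [-1.38, 1.24], [0.06, 2.45], [-1.56, 4.7], [0.09, 2.05], [-2.69, 2.69]. Speed limits (rad/s): [2.57, 2.57, 3.14, 3.14, 3.14, 3.14, 3.14].

### API

Orientations are given as a rotation vector (axis times angle).
In Python, from bench import get_state, get_image, get_calibration, close_job gives the robot as it stands.
- The arm moves only by the shell command python3 -m crank 'ROWS' [FORCE]. ROWS is JSON, a list of rows, each a list of 5 numbers: the opening, from 0 (shut) to 1 (fully open), then the shift along the world's x, y, z in units of 0.2 m (1.0 is 0.2 m), then the turn about the world's z in units of 2 pi rad (1.0 is 2 pi rad). A call has 1 to 5 rows; each row is the pose to reach, as a shift and turn from the pose commanded when the call began, turning the shorter way round; what a row does not reach only later rows make up. A row lasts 1/8 s, in which the tool goes at most 62.5 mm and 10.7 degrees, less where a joint would pass 70% of its speed; a pose out of reach is approached as far as the arm can. A call with a number of a shift or a turn outside -1 to 1 is refused whole. A call with a gripper value outside its range is refused whole. The fingers move at their own pace and stop on an object; FORCE is the grip in N (left out, the last holds). Time passes only in rows, so rows that repeat a pose let the fingers close. It gives the time, the measured TCP pose, the force, the opening and the grip force at its end, in the units of the state.
- get_state(): the state, without advancing time (a new reading comes with each control period).
- get_image(name): name is "scene" or "side" or "wrist"; returns the picture (384x512x3 uint8, red, green, blue); there is no depth.
- get_calibration(name): a dict with "fovy" (degrees; the focal length in pixels is half the picture's height over the tangent of half this angle, whatever the lens; pixels are square), "cx", "cy" (the principal point, pixels), "k1" (the pictures are not rectified: a ray, as slopes to the right and down, at radius r is drawn at 1 + k1 r^2 times it, then the intrinsics apply), "R" (3x3) and "t" (3): a world point X has camera coordinates R X + t. Camera axes: x right, y down, z forward; pixel columns grow to the right and rows downward; lengths in m; the calibration is good to about 2 mm. A picture is of the moment at which its call begins: read the wrist's pose just before it. get_calibration takes no time and is no camera call; for the wrist camera it gives the pose at the moment of the call.
- close_job(): hands the job in; it is judged then, once.
The state is a dict: "time": time; "joint_positions": joint angles; "qd": joint speeds; "joint_torque": joint torques, N m; "position": TCP position; "tool_rot": TCP orientation; "ft_force": force on the tool from outside, world axes, zero at the start; "torque": the same for the moment, N m; "grip_width": opening from 0.0 (shut) to 1.0 (fully open); "grip_force": force on a finger pad.
Only numpy, scipy, OpenCV 4.12 (cv2) and the standard library are available. Lean on these libraries where they do the work, as an engineer would, in place of code of your own. Each camera call takes 0.05 s, during which the arm holds its last target. There are 200 camera calls.

### The job

Set the gap of the vegetable slicer with its gauge blade: slide the gauge along its channel, under the raised foot and up to the end stop, then turn the green adjusting knob clockwise until the foot just holds the gauge, so that it slides with a light drag of about 5 N, neither loose nor clamped tight. Prove the setting by sliding the gauge a few millimetres against that drag, then let go and leave it there, its nose well past the foot. Never screw the foot down hard on the gauge, and leave the things around alone.

Things in the scene. Friction and masses are not known exactly. Their poses are not given: they have to be found in the camera images.
- slicer: Vegetable slicer, fixed: white side frames 335 mm long, 44 mm high, 130 mm wide over all, steel deck (top at z 36 mm), white bridge across it (y -18 to +18 mm, top at z 108 mm). Origin on the worktop below the knob's axis; y axis along the gauge channel towards its open end, z up. Channel 33 mm wide, centred on x = 0, from y +216 mm to the end stop, between strips 6 mm high.
- under_foot (a point): Point on the deck (z 36 mm) on the knob's axis, below the brass foot (19 mm across) that hangs from the bridge. The foot is sprung at 2.5 N per mm: after it touches the gauge, each further radian of the knob adds 10 N. Right is a foot force of 2 to 6.5 N; 12 N spoils the gauge.
- end_stop (a point): Foot of the end stop's face on the deck, 46 mm past the foot's axis (slicer y = -46 mm). With the gauge's nose against it the gauge's origin is at slicer y = +99 mm; when done it may be left up to 20 mm back from there.
- adjuster: Captive knob on the bridge, neither rises nor sinks: black disc, upright green wing 12 mm thick (its x) and 48 mm long (its y, white mark on the +y half), z 120 to 161 mm. Fully open, its yaw equals the slicer's; clockwise from above (yaw falls) lowers the foot 4 mm per radian, 4.2 rad in all; starts 0 to 0.5 rad from open. Origin on its axis, z 109 mm.
- knob_grip (a point): On the knob's axis in the wing, at the height to grip it (145 mm above the worktop). The knob stays where it is left (friction about 0.12 N m, far above the foot's load: the setting cannot be felt at the knob). The angle at which the foot touches the gauge is hidden and differs from start to start: 1.1 to 2.9 rad from fully open.
- gauge: Loose, 80 g: dark steel blade 30 x 157 x 5 mm, red post 14 x 14 mm on it, top 47 mm above the underside. Origin on the underside below the post; nose 145 mm from it in -y. Starts in the channel, nose 10 to 45 mm short of the foot's axis. Friction with deck and foot 0.54 to 0.66, so the pull to slide it is about 0.6 x (2 x foot force + 0.8 N + any push down on it by the gripper, or less its lift).
- lemon: Bystander: yellow lemon, 83 x 58 x 58 mm, origin under its centre.
- tomato: Bystander: red tomato, 70 mm, origin under its centre.
- tub: Bystander: glass food tub with blue lid, 128 x 139 x 71 mm, origin under its centre.
- red_jar: Bystander: spice jar with red cap, 45 mm wide, 106 mm high, origin under its centre.
- green_jar: Bystander: spice jar with red cap and green label, 45 mm wide, 106 mm high, origin under its centre.
- bowl: Bystander: white bowl with a green band, 115 mm wide, 52 mm high, origin under its centre.

How it is judged:
On the way, in this order (a step that is already met when the one before it is completed fails the run):
1. the gauge lies in the channel with its nose within 6 mm of the end stop, the foot still clear of it (y of gauge in the frame of slicer below 0.105 m and z of gauge in the frame of slicer below 0.039 m and contact force between gauge and adjuster below 0.3 N), for 0.2 s.
2. the gauge is slid (5 mm/s or more) under a foot force of 2 to 6.5 N (contact force between gauge and adjuster between 2 and 6.5 N and linear speed of gauge above 0.005 m/s), for 0.1 s.
At the end, for the whole second after the job is handed in: The gauge lies at rest in the channel, its nose within 23 mm of the end stop, and the foot bears on it with 2 to 6.5 N (contact force between gauge and adjuster between 2 and 6.5 N and y of gauge in the frame of slicer between 0.09 and 0.122 m and z of gauge in the frame of slicer below 0.039 m and linear speed of gauge below 0.01 m/s); the robot touches nothing.
It fails at once if the foot is screwed down hard on the gauge (more than 12 N) (contact force between gauge and adjuster above 12 N).
It fails at once if a bystander is moved by more than 25 mm (distance of any of lemon, tomato, tub, red_jar, green_jar, bowl from where it was at the start of the episode above 0.025 m).
It also fails if it takes over 72 s, if anything falls off the work surface, if the arm or the gripper's body presses on something with over 40 N, if the wrist force passes 120 N, or if a joint passes its speed limit or range.

## Working session

There is one attempt and no reset: what is moved stays moved. The work goes in short steps, Python scripts to look and compute and a shell command to move; the robot and the scene stay as the last step left them, time stands still between calls to the robot, and variables do not carry over. Pictures are saved under pics/ and viewed, at most 10 in all, crops included, and the job is handed in when it is done.

```bash
mkdir -p pics; cat > h.py <<'E'
import numpy as np, cv2
from bench import *
def ray(cal,u,v):
    f=192/np.tan(np.radians(cal["fovy"])/2)
    d=np.array([(u-cal["cx"])/f,(v-cal["cy"])/f]); s=d.copy()
    for _ in range(20): s=d/(1+cal["k1"]*(s@s))
    R=np.array(cal["R"]);t=np.array(cal["t"])
    return -R.T@t, R.T@np.r_[s,1]
def onz(cal,u,v,z):
    o,d=ray(cal,u,v); return o+d*(z-o[2])/d[2]
def proj(cal,X):
    f=192/np.tan(np.radians(cal["fovy"])/2)
    c=np.array(cal["R"])@X+np.array(cal["t"]);s=c[:2]/c[2];s=s*(1+cal["k1"]*(s@s))
    return s*f+[cal["cx"],cal["cy"]]
def snap(n,fn):
    im=get_image(n); cv2.imwrite("pics/"+fn,im[:,:,::-1]); return im
E
python3 - <<'E'
from h import *
s=get_state();print(s["position"],s["tool_rot"],s["ft_force"],s["time"])
for n in("scene","side","wrist"):
    c=get_calibration(n);snap(n,n+"0.png");print(n,c["fovy"],c["k1"],(-np.array(c["R"]).T@np.array(c["t"])).round(3))
a=[cv2.imread("pics/%s0.png"%n) for n in("scene","side")]
E
```

```text
[ 0.14851189 -0.6322506   0.22146111] [-3.11883571e+00 -3.61581975e-01  5.12020372e-04] [-0.3261589   0.53587199  0.02352226] 0.0
scene 57.77100048396271 -0.07181144638571132 [-0.096  0.41   0.719]
side 56.07478033482989 0.036583393846501076 [0.599 0.851 0.773]
wrist 68.36641430326867 -0.008794689106015538 [ 0.214 -0.618  0.384]
```

View pics/scene0.png

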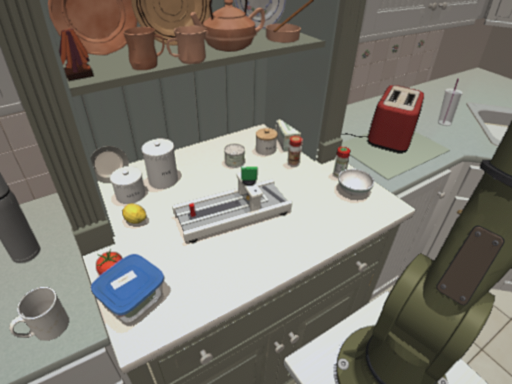

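View pics/side0.png

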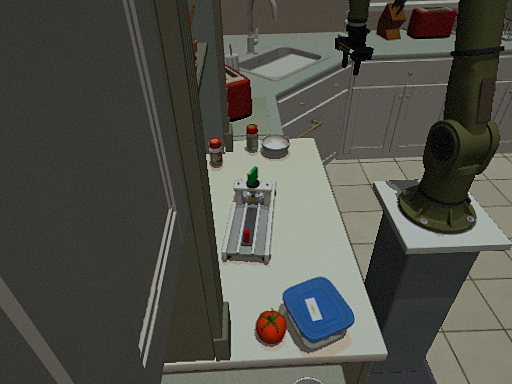

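The scene view shows the slicer with the red post at about (193,209) and the green wing at (249,174). In the side view they are at (247,237) and (253,176). I'll triangulate both.

```bash
cat >> h.py <<'E'
def blobs(im,col,box=None):
    h=cv2.cvtColor(im,cv2.COLOR_RGB2HSV).astype(int);H,S,V=h[...,0],h[...,1],h[...,2]
    m=((H>45)&(H<85)&(S>120)&(V>40)) if col=="g" else (((H<8)|(H>172))&(S>150)&(V>60))
    m=m.astype(np.uint8)
    if box: k=np.zeros_like(m);k[box[1]:box[3],box[0]:box[2]]=1;m*=k
    n,l,st,ce=cv2.connectedComponentsWithStats(m)
    return [(tuple(st[i]),ce[i].round(1)) for i in range(1,n) if st[i][4]>12],l
def tri(c1,p1,c2,p2):
    o1,d1=ray(c1,*p1);o2,d2=ray(c2,*p2)
    s=np.linalg.lstsq(np.c_[d1,-d2],o2-o1,rcond=None)[0]
    a=o1+s[0]*d1;b=o2+s[1]*d2;return (a+b)/2,np.linalg.norm(a-b)
E
python3 - <<'E'
from h import *
im={n:cv2.imread("pics/%s0.png"%n)[:,:,::-1].copy() for n in("scene","side")}
c={n:get_calibration(n) for n in im}
box={"scene":(170,155,300,240),"side":(225,160,285,260)}
P={}
for n in im:
  for k in "gr":
    b,_=blobs(im[n],k,box[n]);b.sort(key=lambda q:-q[0][4]);print(n,k,[(tuple(int(z) for z in q[0]),q[1]) for q in b]);P[n,k]=b[0][1]
for k in "gr": print(k,tri(c["scene"],P["scene",k],c["side"],P["side",k]))
A=cv2.resize(im["scene"][150:250,165:300],None,fx=5,fy=5,interpolation=2)
B=cv2.resize(im["side"][160:270,215:285],None,fx=5,fy=5,interpolation=2)
A=A[:,:480*1+195];B=B[:500,:]
cv2.imwrite("pics/a.png",A[:,:,::-1])
E
```

```text
scene g [((242, 167, 15, 13, 173), array([248.8, 173.2]))]
scene r [((190, 204, 5, 12, 43), array([192. , 209.6]))]
side g [((248, 166, 10, 19, 115), array([252.2, 175.8]))]
side r [((244, 229, 5, 14, 68), array([246.1, 235.4]))]
g (array([ 0.5816466 , -0.02574818,  0.13771765]), np.float64(0.00037283832805362535))
r (array([0.60606396, 0.14717063, 0.06101869]), np.float64(0.0009886264654422963))
```

View pics/a.png

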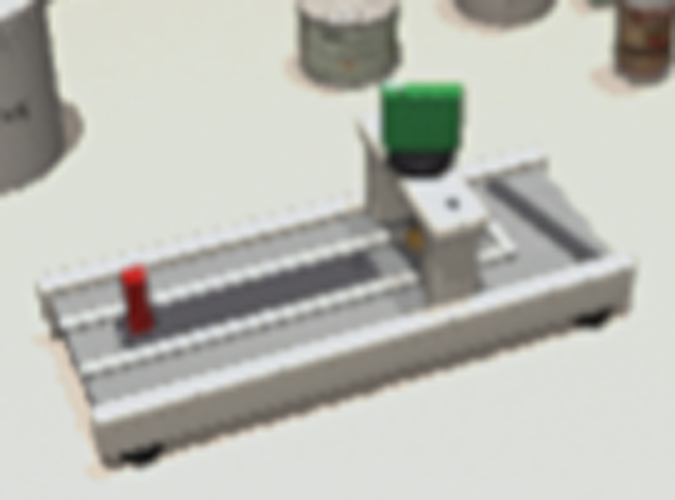

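The enlarged view shows the gauge in its channel, the nose short of the bridge, and the wing roughly along the channel. The slicer's yaw is about -0.14. I'll move above it with the closing axis along slicer x.

```bash
python3 -m crank '[[0,0.75,1,0.4,0.1],[0,0.75,1,0.4,0.1],[0,0.75,1,0.4,0.1],[0,0.75,1,0.4,0.1],[0,0.75,1,0.4,0.1]]' 20 && python3 -m crank '[[0,0.7,1,0,0.091],[0,0.7,1,0,0.091],[0,0.7,1,0,0.091],[0,0.7,1,0,0.091],[0,0.7,1,0,0.091]]' && python3 -m crank '[[0,0.73,1,0,0],[0,0.73,1,0,0],[0,0.73,1,0,0],[0,0.73,1,0,0],[0,0.73,1,0,0]]'
python3 - <<'E'
from h import *
s=get_state();print(s["position"],s["tool_rot"],s["ft_force"],s["time"],s["joint_positions"])
E
```

```text
time: 0.78
position: [0.3027, -0.4293, 0.3045]
tool_rot: [2.849, 1.318, 0.002]
ft_force: [-0.9, -0.4, -0.0]
grip_width: 0.518
grip_force: 0.0
time: 1.4
position: [0.441, -0.2285, 0.3025]
tool_rot: [-2.363, -2.07, -0.002]
ft_force: [0.8, -0.3, 0.0]
grip_width: 0.022
grip_force: 0.0
time: 2.02
position: [0.5858, -0.0287, 0.3012]
tool_rot: [-2.362, -2.066, -0.002]
ft_force: [-0.3, -0.5, -0.5]
grip_width: 0.006
grip_force: 0.0
[ 0.58579818 -0.02873034  0.30121468] [-2.36164547 -2.0661536  -0.00238436] [-0.25681468 -0.50653913 -0.51274641] 2.025 [ 0.63675455  0.22957248 -0.75025702  1.46758163  0.1522086   1.50636806
 -0.24354605]
```

```bash
python3 - <<'E'
from h import *
import pickle
c=get_calibration("wrist");im=snap("wrist","w1.png");pickle.dump(c,open("w1.pkl","wb"))
R=np.array(c["R"]);print((-R.T@np.array(c["t"])).round(4))
for k in "gr":
    b,l=blobs(im,k);print(k,[(tuple(int(z) for z in q[0]),q[1]) for q in b])
E
```

```text
[0.5949 0.0363 0.4638]
g [((244, 154, 17, 24, 142), array([252., 164.]))]
r [((244, 20, 11, 19, 177), array([248.9,  27.7]))]
```

View pics/w1.png

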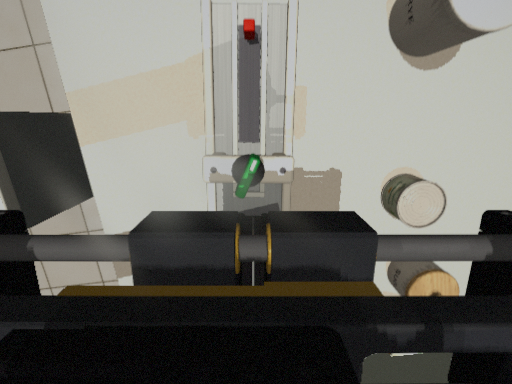

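The wrist view shows the wing from (239,194) to (258,156), turned clockwise. The black disc is at (248,170), the red post top near (249,28), and the blade centred on column 249 with its nose at row 142. I'll turn these into angles and distances.

```bash
python3 - <<'E'
from h import *
import pickle
c=pickle.load(open("w1.pkl","rb"));im=cv2.imread("pics/w1.png")[:,:,::-1].copy()
V=im.max(2).astype(int)
m=np.zeros_like(V);m[45:146,232:268]=V[45:146,232:268]<85
v,u=np.nonzero(m);print(len(u),v.max())
mid=np.array([onz(c,(u[v==r].min()+u[v==r].max())/2,r,.041)[:2] for r in range(50,138) if (v==r).sum()>8])
vx,vy,x0,y0=cv2.fitLine(mid.astype(np.float32),2,0,.01,.01).ravel()
yy=np.array([vx,vy])*np.sign(vy);yaw=np.arctan2(-yy[0],yy[1]);print("slicer yaw",yaw)
nose=onz(c,249,142.5,.041)
G=im[:,:,1].astype(int)-im[:,:,0];Rr=im[:,:,0].astype(int)-im[:,:,1]
v,u=np.nonzero(G>40);k=(u>225)&(u<275)&(v>140)&(v<205);u,v=u[k],v[k]
p=np.array([onz(c,a,b,.155)[:2] for a,b in zip(u,v)])
wx,wy,gx,gy=cv2.fitLine(p.astype(np.float32),2,0,.01,.01).ravel();w=np.array([wx,wy])*np.sign(wy)
ky=np.arctan2(-w[0],w[1]);print("knob yaw",ky,"from open",yaw-ky,"centre",p.mean(0),len(u), "ext",np.ptp(p@w))
disc=[];d=np.zeros_like(V,np.uint8);d[150:192,228:270]=((V[150:192,228:270]<60))*255
cn=max(cv2.findContours(d,0,2)[0],key=cv2.contourArea);(e,r)=cv2.minEnclosingCircle(cn);print("disc",e,r,onz(c,*e,.116))
v,u=np.nonzero(Rr>60);k=(v<45)&(u>235)&(u<262);u,v=u[k],v[k];print("red rows",v.min(),v.max(),u.min(),u.max())
print(im[18:42,249])
for rr in (v.min(),): print("post top +y edge",onz(c,249,rr,.083))
print("nose",nose, "line pt",x0,y0)
o=np.array([.5816,-.0257])
for n,q in(("nose",nose[:2]),("linept",np.array([x0,y0])),("wing",p.mean(0))): print(n,"along",(q-o)@yy,"across",(q-o)@[yy[1],-yy[0]])
E
```

```text
21 140Traceback (most recent call last):
  File "<stdin>", line 8, in <module>
cv2.error: OpenCV(4.12.0) /io/opencv/modules/imgproc/src/linefit.cpp:618: error: (-215:Assertion failed) npoints2 >= 0 || npoints3 >= 0 in function 'fitLine'
```

```bash
cat > m.py <<'E'
from h import *
import pickle
c=pickle.load(open("w1.pkl","rb"));im=cv2.imread("pics/w1.png")[:,:,::-1].copy()
V=im.max(2).astype(int)
print(V[90,228:270])
L=[]
for r in range(45,138):
    k=np.nonzero(V[r,238:262]<115)[0]
    if len(k)>10: L.append(onz(c,238+(k.min()+k.max())/2,r,.041)[:2])
mid=np.array(L);print(len(mid))
vx,vy,x0,y0=cv2.fitLine(mid.astype(np.float32),2,0,.01,.01).ravel()
yy=np.array([vx,vy])*np.sign(vy);yaw=np.arctan2(-yy[0],yy[1]);print("slicer yaw",yaw)
nose=onz(c,249,142.5,.041)
G=im[:,:,1].astype(int)-im[:,:,0];Rr=im[:,:,0].astype(int)-im[:,:,1]
v,u=np.nonzero(G>40);k=(u>225)&(u<275)&(v>140)&(v<205);u,v=u[k],v[k]
p=np.array([onz(c,a,b,.155)[:2] for a,b in zip(u,v)])
wx,wy,gx,gy=cv2.fitLine(p.astype(np.float32),2,0,.01,.01).ravel();w=np.array([wx,wy])*np.sign(wy)
ky=np.arctan2(-w[0],w[1]);print("knob yaw",ky,"from open",yaw-ky,"centre",p.mean(0),len(u), "ext",np.ptp(p@w))
d=np.zeros(V.shape,np.uint8);d[150:192,228:270]=((V[150:192,228:270]<60))*255
cn=max(cv2.findContours(d,0,2)[0],key=cv2.contourArea);(e,r)=cv2.minEnclosingCircle(cn);print("disc",e,r,onz(c,*e,.118))
v,u=np.nonzero(Rr>60);k=(v<45)&(u>235)&(u<262);u,v=u[k],v[k];print("red rows",v.min(),v.max(),u.min(),u.max())
print(im[18:42,249,0])
o=np.array([.5816,-.0257])
for n,q in(("nose",nose[:2]),("linept",np.array([x0,y0])),("wing",p.mean(0)),("post top +y edge",onz(c,249,v.min()-.5,.083)[:2])): print(n,q,"along",(q-o)@yy,"across",(q-o)@[yy[1],-yy[0]])
E
python3 m.py
```

```text
[171 168 169 169 184 192 194 194 194 134 129 101  95  93  92  94  91  93
  92  93  94  90  93  94  89  91  94  90  91  94  88  91 132 181 192 194
 194 192 129 156 159 160]
93
slicer yaw -0.13800521
knob yaw -0.52294475 from open 0.38493955 centre [ 0.58077133 -0.02363942] 284 ext 0.05002127226454672
disc (260.0, 169.5) 9.500100135803223 [ 0.59534542 -0.02579724  0.118     ]
red rows 19 34 243 254
[177 184 191 193 194 193 193 193 194 193 193 181 150  99  66  62  65  65
  62  57  60  50  50  48]
nose [0.58439546 0.00271521] along 0.02852961855308732 across -0.0011401277277099677
linept [0.5939359  0.07372209] along 0.10017384981297123 across -0.001458633342293016
wing [ 0.58077133 -0.02363942] along 0.0019269874014474758 across -0.001104258574523145
post top +y edge [0.60547204 0.15326486] along 0.18054735282576154 across -0.0009746807005278253
```

Slicer yaw is -0.138, the axis is at (0.5805, -0.0253), the knob is 0.385 rad from open, and the gauge origin is at slicer y = 173.5 mm. I'll come down behind the post with the fingers shut and push it towards the stop.

```bash
python3 -m crank '[[0,0.115,1,-0.4,0],[0,0.115,1,-0.4,0],[0,0.115,1,-0.4,0],[0,0.115,1,-0.4,0],[0,0.115,1,-0.4,0]]' && python3 -m crank '[[0,0,0.035,-0.6,0],[0,0,0.035,-0.6,0],[0,0,0.035,-0.8,0],[0,0,0.035,-0.8,0],[0,0,0.035,-0.8,0]]'
```

```text
time: 2.7
position: [0.6069, 0.1668, 0.2209]
tool_rot: [-2.37, -2.061, 0.004]
ft_force: [0.2, -1.0, 0.6]
grip_width: 0.005
grip_force: 0.0
time: 3.32
position: [0.6095, 0.1725, 0.0646]
tool_rot: [2.373, 2.056, 0.003]
ft_force: [-0.3, -0.4, 1.3]
grip_width: 0.006
grip_force: 0.0
```

```bash
python3 -m crank '[[0,-0.007,-0.05,0,0],[0,-0.014,-0.1,0,0],[0,-0.021,-0.15,0,0],[0,-0.028,-0.2,0,0],[0,-0.035,-0.25,0,0]]' && python3 -m crank '[[0,-0.007,-0.05,0,0],[0,-0.012,-0.09,0,0],[0,-0.018,-0.13,0,0],[0,-0.021,-0.15,0,0],[0,-0.021,-0.15,0,0]]'; python3 - <<'E'
from h import *
import pickle
s=get_state();print(s["ft_force"])
c=get_calibration("side");im=snap("side","s2.png");b,_=blobs(im,"r",(225,180,285,260));print(b)
c2=get_calibration("scene");im2=snap("scene","c2.png");b2,_=blobs(im2,"r",(170,155,300,240));print(b2)
P=tri(c2,b2[0][1],c,b[0][1]);print(P,(P[0][:2]-[.5805,-.0253])@[.1376,.9905],(s["position"][:2]-np.array([.5805,-.0253]))@[.1376,.9905])
E
```

```text
time: 3.95
position: [0.6006, 0.1234, 0.0626]
tool_rot: [2.371, 2.06, 0.0]
ft_force: [-0.4, 1.3, -0.2]
grip_width: 0.011
grip_force: 0.3
time: 4.58
position: [0.5964, 0.0937, 0.0625]
tool_rot: [2.372, 2.06, -0.001]
ft_force: [0.3, -0.6, 0.3]
grip_width: 0.007
grip_force: 0.0
[ 0.33041432 -0.62363668  0.33148171]
[]
[((np.int32(215), np.int32(205), np.int32(5), np.int32(5), np.int32(21)), array([217.2, 206.9]))]Traceback (most recent call last):
  File "<stdin>", line 6, in <module>
IndexError: list index out of range
```

```bash
python3 -m crank '[[0,-0.001,-0.01,0,0],[0,-0.002,-0.016,0,0],[0,-0.0025,-0.019,0,0],[0,-0.003,-0.022,0,0],[0,-0.003,-0.022,0,0]]'; python3 - <<'E'
from h import *
s=get_state();p=s["position"];print(s["ft_force"],p,(p[:2]-np.array([.5805,-.0253]))@[.1376,.9905])
E
```

```text
time: 5.3
position: [0.5961, 0.0917, 0.063]
tool_rot: [-2.369, -2.062, -0.004]
ft_force: [1.1, 5.2, 0.2]
grip_width: 0.004
grip_force: 2.6
[1.12625967 5.16157503 0.24412485] [0.59612476 0.09172543 0.06304011] 0.1180636579099052
```

```bash
python3 -m crank '[[0,0.005,0.05,0,0],[0,0.005,0.05,0.3,0],[0.5,0.005,0.05,0.7,-0.03],[0.5,0.005,0.05,0.75,-0.0613],[0.5,0.005,0.05,0.75,-0.0613]]' && python3 -m crank '[[0.5,-0.083,-0.635,0,0],[0.5,-0.083,-0.635,0,0],[0.5,-0.083,-0.635,0,0],[0.5,-0.083,-0.635,0,0],[0.5,-0.083,-0.635,0,0]]';python3 - <<'E'
from h import *
s=get_state();print(s["joint_positions"],s["ft_force"],s["position"]);t=s["tool_rot"];print("yaw",2*np.arctan2(t[1],t[0])-np.pi/2)
c=get_calibration("wrist");im=snap("wrist","w3.png")
v,u=np.nonzero((im[:,:,1].astype(int)-im[:,:,0])>40);print(len(u),u.min(),u.max(),v.min(),v.max())
p=np.array([onz(c,a,b,.155)[:2] for a,b in zip(u,v)]);print(p.mean(0),cv2.fitLine(p.astype(np.float32),2,0,.01,.01).ravel())
b,_=blobs(im,"r");print(b)
E
```

```text
time: 5.92
position: [0.5982, 0.0996, 0.2152]
tool_rot: [2.719, 1.567, 0.005]
ft_force: [-0.7, -0.6, -0.1]
grip_width: 0.258
grip_force: 0.0
time: 6.55
position: [0.58, -0.0252, 0.2119]
tool_rot: [-2.718, -1.573, 0.001]
ft_force: [-0.1, 0.3, 0.4]
grip_width: 0.498
grip_force: 0.0
[ 0.60226158  0.24523459 -0.70415463  1.62358488  0.16147963  1.33362892
 -0.64689235] [-0.10562102  0.32055515  0.3833508 ] [ 0.57995243 -0.02520709  0.21187408]
yaw -6.804707683124375
385 245 259 174 230
[ 0.57508857 -0.03393701] [ 0.53625417  0.84405655  0.57508856 -0.03393701]
[((np.int32(206), np.int32(83), np.int32(20), np.int32(19), np.int32(267)), array([215.4,  92.1]))]
```

View pics/w3.png

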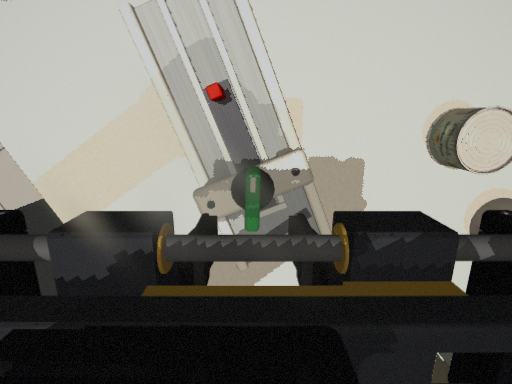

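The wrist view shows the wing at (252,200), aligned with the fingers and centred between them. The red post top is at (215,92). Next I'll lower onto the wing and close.

```bash
python3 - <<'E'
from h import *
p=onz(get_calibration("wrist"),213.5,91,.083)[:2];d=p-[.5805,-.0253];print("post",d@[.1376,.9905],d@[.9905,-.1376])
E
python3 -m crank '[[0.5,0.003,0,-0.25,0],[0.5,0.003,0,-0.43,0],[0.5,0.003,0,-0.43,0],[0,0.003,0,-0.43,0],[0,0.003,0,-0.43,0]]' 25 && python3 -m crank '[[0,0,0,0,0],[0,0,0,0,0],[0,0,0,0,0]]'
```

```text
post 0.09901620016330764 -0.0014290516268200357
time: 7.22
position: [0.5823, -0.0268, 0.1286]
tool_rot: [2.72, 1.569, 0.004]
ft_force: [0.2, -0.4, 0.3]
grip_width: 0.354
grip_force: 0.0
time: 7.6
position: [0.5791, -0.0258, 0.1273]
tool_rot: [-2.719, -1.569, 0.004]
ft_force: [-6.7, 1.5, 5.6]
grip_width: 0.133
grip_force: 25.0
```

```bash
python3 -m crank '[[0,-0.005,0,0,-0.02],[0,-0.005,0,0,-0.045],[0,-0.005,0,0,-0.07],[0,-0.005,0,0,-0.095],[0,-0.005,0,0,-0.1]]' && python3 -m crank '[[0,0,0,0,-0.025],[0,0,0,0,-0.05],[0,0,0,0,-0.07],[0,0,0,0,-0.07]]'; python3 - <<'E'
from h import *
s=get_state();t=s["tool_rot"];print(s["joint_positions"][6],s["torque"],"yaw",2*np.arctan2(t[1],t[0])-np.pi/2)
E
```

```text
time: 8.22
position: [0.5783, -0.0249, 0.1273]
tool_rot: [-3.071, -0.65, 0.004]
ft_force: [-6.5, 2.5, 5.5]
grip_width: 0.138
grip_force: 25.0
time: 8.72
position: [0.5782, -0.0241, 0.1273]
tool_rot: [-3.139, 0.034, 0.006]
ft_force: [-6.2, 4.7, 7.7]
grip_width: 0.133
grip_force: 25.0
-1.7125529896102032 [ 1.07024945  1.3456482  -0.11784445] yaw 4.690829869462604
```

Knob at 1.454 rad from open. First drag test: let go, lift, turn back, and come down between the bridge and the post.

```bash
python3 -m crank '[[0.5,0,0,0,0],[0.5,0,0,0,0],[0.5,0,0,0.3,0],[0.4,0,0,0.43,0.029],[0.2,0.06,0.34,0.43,0.058]]' && python3 -m crank '[[0,0.04,0.2,0,0.03],[0,0.04,0.2,0,0.06],[0,0.06,0.3,0,0.09],[0,0.06,0.3,0,0.12],[0,0.06,0.3,0,0.15]]' ; python3 - <<'E'
from h import *
s=get_state();p=s["position"];t=s["tool_rot"];print("yaw",2*np.arctan2(t[1],t[0])-np.pi/2, "to go",(np.array([.5901,.044,.061])-p)/.2)
E
```

```text
time: 9.35
position: [0.5935, 0.0273, 0.2154]
tool_rot: [3.092, 0.523, 0.008]
ft_force: [0.6, -0.6, -0.2]
grip_width: 0.35
grip_force: 0.0
time: 9.98
position: [0.6031, 0.094, 0.2125]
tool_rot: [2.514, 1.883, 0.0]
ft_force: [-0.2, -0.1, -0.3]
grip_width: 0.003
grip_force: 0.0
yaw -0.2853481377702918 to go [-0.06524357 -0.24994228 -0.75772273]
```

```bash
python3 -m crank '[[0,-0.065,-0.25,0,0.0235],[0,-0.065,-0.25,-0.3,0.0235],[0,-0.065,-0.25,-0.6,0.0235],[0,-0.065,-0.25,-0.76,0.0235],[0,-0.065,-0.25,-0.76,0.0235]]' && python3 -m crank '[[0,0.0,0.0,0,0],[0,0.0,0.0,0,0]]';  python3 - <<'E'
from h import *
s=get_state();p=s["position"];t=s["tool_rot"];print("yaw",2*np.arctan2(t[1],t[0])-np.pi/2,s["ft_force"],(p[:2]-np.array([.5805,-.0253]))@[.1376,.9905])
E
```

```text
time: 10.6
position: [0.5877, 0.0434, 0.058]
tool_rot: [-2.373, -2.053, 0.006]
ft_force: [0.2, -0.5, 0.6]
grip_width: 0.005
grip_force: 0.0
time: 10.85
position: [0.5914, 0.0445, 0.0628]
tool_rot: [2.373, 2.054, 0.004]
ft_force: [-0.5, -1.4, 0.7]
grip_width: 0.006
grip_force: 0.0
yaw -0.14382914828310045 [-0.54428751 -1.36597941  0.66637147] 0.07064197337539767
```

```bash
f(){ grep -E 'position|ft_f' ; }; python3 -m crank '[[0,0.003,0.02,0,0],[0,0.005,0.035,0,0]]'|f; for i in 1 2 3 4 5; do python3 -m crank '[[0,0.0014,0.01,0,0]]'|f; done
```

```text
position: [0.5912, 0.0518, 0.0613]
ft_force: [-0.3, -0.2, 0.4]
position: [0.5911, 0.0538, 0.0609]
ft_force: [-0.3, -0.2, -0.5]
position: [0.5912, 0.0556, 0.0606]
ft_force: [-0.8, -0.4, -0.8]
position: [0.5916, 0.0572, 0.0606]
ft_force: [0.8, -1.5, 0.6]
position: [0.5919, 0.0592, 0.0606]
ft_force: [1.0, -0.4, 0.5]
position: [0.5922, 0.0613, 0.0606]
ft_force: [-0.4, -1.0, 1.4]
```

```bash
python3 - <<'E'
from h import *
for n in ("scene","side"):
    c=get_calibration(n);im=snap(n,n+"4.png");b,_=blobs(im,"r",(170,155,300,250));
    print(n,b)
    for y in (.099,.106): print(proj(c,np.r_[np.array([.5805,-.0253])+y*np.array([.1376,.9905]),.075]))
E
```

```text
scene [((np.int32(214), np.int32(198), np.int32(5), np.int32(12), np.int32(49)), array([216. , 203.7]))]
[217.08640775 199.21508567]
[214.78627747 199.8373834 ]
side [((np.int32(247), np.int32(212), np.int32(5), np.int32(13), np.int32(57)), array([249.2, 218.1]))]
[249.56827347 213.4632987 ]
[249.30580015 215.09162814]
```

```bash
python3 - <<'E'
from h import *
P,e=tri(get_calibration("scene"),(216.,203.7),get_calibration("side"),(249.2,218.1));print(P,e,(P[:2]-[.5805,-.0253])@[.1376,.9905])
E
f(){ grep -E 'position|ft_f' ; };for i in 1 2; do python3 -m crank '[[0,0.0014,0.01,0,0]]'|f; done
```

```text
[0.59548093 0.07609737 0.05924855] 0.0011990916490355035 0.10249547177785624
position: [0.5924, 0.0632, 0.0605]
ft_force: [0.4, -0.6, -1.0]
position: [0.5927, 0.0654, 0.0605]
ft_force: [-0.1, -0.4, -0.6]
```

```bash
python3 -m crank '[[0,-0.003,-0.03,0.05,0],[0,-0.003,-0.03,0.35,0],[0.3,-0.003,-0.03,0.65,0.029],[0.5,-0.063,-0.3,0.76,0.058],[0.5,-0.063,-0.452,0.76,0.087]]' && python3 -m crank '[[0.5,0,0,0,0.029],[0.5,0,0,0,0.058],[0.5,0,0,0,0.087],[0.5,0,0,0,0.116],[0.5,0,0,0,0.145]]' ; python3 - <<'E'
from h import *
s=get_state();p=s["position"];t=s["tool_rot"];print("yaw",2*np.arctan2(t[1],t[0])-np.pi/2, "to go",(np.array([.580,-.025,.127])-p)/.2,s["joint_positions"][6])
E
```

```text
time: 12.7
position: [0.581, -0.0272, 0.2159]
tool_rot: [1.731, 2.615, 0.001]
ft_force: [-0.2, -0.8, -1.2]
grip_width: 0.261
grip_force: 0.0
time: 13.32
position: [0.5801, -0.0254, 0.2133]
tool_rot: [0.404, 3.115, -0.001]
ft_force: [0.8, 0.2, -0.1]
grip_width: 0.504
grip_force: 0.0
yaw 1.3129257933803347 to go [-0.00055364  0.00209155 -0.43173886] 1.1038292028738668
```

```bash
python3 -m crank '[[0.5,0,0,0,0.0377],[0.5,0,0,-0.2,0.0377],[0.5,0,0,-0.43,0.0377],[0.5,0,0,-0.43,0.0377],[0,0,0,-0.43,0.0377]]' && python3 -m crank '[[0,0,0,0,0],[0,0,0,0,0],[0,0,0,0,0],[0,0,0,0,0]]' ; python3 - <<'E'
from h import *
s=get_state();t=s["tool_rot"];print("yaw",2*np.arctan2(t[1],t[0])-np.pi/2)
E
```

```text
time: 13.95
position: [0.5811, -0.0249, 0.1285]
tool_rot: [0.042, 3.139, 0.0]
ft_force: [0.6, 0.2, 0.0]
grip_width: 0.45
grip_force: 0.0
time: 14.45
position: [0.5806, -0.0241, 0.1275]
tool_rot: [0.041, 3.14, 0.001]
ft_force: [-0.7, 2.0, 4.7]
grip_width: 0.137
grip_force: 25.0
yaw 1.5444863382081309
```

```bash
python3 -m crank '[[0,0,0,0,-0.025],[0,0,0,0,-0.05],[0,0,0,0,-0.075],[0,0,0,0,-0.08],[0,0,0,0,-0.08]]'; python3 - <<'E'
from h import *
s=get_state();t=s["tool_rot"];print("yaw",2*np.arctan2(t[1],t[0])-np.pi/2)
E
python3 -m crank '[[0.5,0,0,0,0],[0.5,0,0,0,0],[0.5,0,0,0.3,0],[0.4,0,0,0.43,-0.029],[0.2,0.053,0.2,0.43,-0.058]]' && python3 -m crank '[[0,0,0.18,0,-0.03],[0,0,0.18,0,-0.06],[0,0,0.18,0,-0.09],[0,0,0.18,0,-0.12],[0,0,0.18,0,-0.13]]' ; python3 - <<'E'
from h import *
s=get_state();p=s["position"];t=s["tool_rot"];print("yaw",2*np.arctan2(t[1],t[0])-np.pi/2, "to go",(np.array([.5912,.052,.061])-p)/.2)
E
```

```text
time: 15.08
position: [0.5806, -0.0244, 0.1275]
tool_rot: [0.818, 3.032, 0.001]
ft_force: [-0.4, 1.6, 5.6]
grip_width: 0.134
grip_force: 25.0
yaw 1.0441091822912645
time: 15.7
position: [0.5924, 0.0103, 0.2146]
tool_rot: [1.375, 2.819, -0.002]
ft_force: [0.7, -1.1, -0.6]
grip_width: 0.354
grip_force: 0.0
time: 16.32
position: [0.5904, 0.0505, 0.212]
tool_rot: [-2.374, -2.057, 0.002]
ft_force: [0.1, -0.2, -0.0]
grip_width: 0.003
grip_force: 0.0
yaw -6.425832892204144 to go [ 0.00377261  0.00765813 -0.75503138]
```

```bash
f(){ grep -E 'position|ft_f' ; }; python3 -m crank '[[0,0,0,-0.3,0],[0,0,0,-0.6,0],[0,0,0,-0.755,0],[0,0,0,-0.755,0]]'|f; for i in 1 2 3 4 5 6 7 8; do python3 -m crank '[[0,0.0014,0.01,0,0]]'|f; done
```

```text
position: [0.5881, 0.0503, 0.0586]
ft_force: [-0.4, -0.3, 0.5]
position: [0.592, 0.053, 0.0629]
ft_force: [0.9, -0.1, 1.5]
position: [0.5928, 0.0553, 0.0637]
ft_force: [-0.0, -0.1, 0.2]
position: [0.5925, 0.0572, 0.0631]
ft_force: [-0.1, -0.0, -0.3]
position: [0.5922, 0.0591, 0.0623]
ft_force: [0.2, 0.0, 0.5]
position: [0.5922, 0.0611, 0.0618]
ft_force: [-0.5, -0.1, 0.3]
position: [0.5924, 0.0631, 0.0616]
ft_force: [-0.7, -0.3, -0.2]
position: [0.5926, 0.0651, 0.0615]
ft_force: [-0.2, 0.3, 0.0]
position: [0.5928, 0.066, 0.0615]
ft_force: [-1.1, -3.2, 2.6]
```

```bash
f(){ grep -E 'time|position|ft_f' ; }; for i in 1 2 3; do python3 -m crank '[[0,0.0014,0.01,0,0]]'|f; done
```

```text
time: 17.95
position: [0.5933, 0.0676, 0.0615]
ft_force: [-0.8, -4.4, 1.7]
time: 18.08
position: [0.5936, 0.0702, 0.0615]
ft_force: [0.1, -2.5, 1.2]
time: 18.2
position: [0.5938, 0.0728, 0.0615]
ft_force: [-0.3, -2.8, -0.6]
```

Drag is about 3 N, so the foot is at roughly 2.3 N. I'll add about 0.18 rad at the knob, then prove the setting by sliding the gauge back towards the stop.

```bash
python3 -m crank '[[0,-0.003,-0.03,0.05,0],[0,-0.003,-0.03,0.35,0],[0.3,-0.003,-0.03,0.65,0.029],[0.5,-0.063,-0.3,0.755,0.058],[0.5,-0.066,-0.486,0.755,0.087]]' && python3 -m crank '[[0.5,0,0,0,0.029],[0.5,0,0,0,0.058],[0.5,0,0,0,0.087],[0.5,0,0,0,0.102],[0.5,0,0,0,0.102]]' ; python3 - <<'E'
from h import *
s=get_state();p=s["position"];t=s["tool_rot"];print("yaw",2*np.arctan2(t[1],t[0])-np.pi/2, "to go",(np.array([.5806,-.0244,.127])-p)/.2,s["joint_positions"][6])
p=onz(get_calibration("wrist"),0,0,.083)
im=snap("wrist","w5.png");b,_=blobs(im,"r");print(b)
E
```

```text
time: 18.82
position: [0.5817, -0.0244, 0.216]
tool_rot: [1.723, 2.621, 0.004]
ft_force: [-0.8, -0.6, -1.0]
grip_width: 0.262
grip_force: 0.0
time: 19.45
position: [0.5808, -0.0235, 0.2132]
tool_rot: [0.822, 3.031, 0.002]
ft_force: [0.7, 0.3, -0.2]
grip_width: 0.502
grip_force: 0.0
yaw 1.040931297502918 to go [-0.00086028 -0.00426909 -0.43103534] 0.8515332394372833
[((np.int32(338), np.int32(130), np.int32(26), np.int32(17), np.int32(341)), array([350.2, 137.7]))]
```

```bash
python3 - <<'E'
from h import *
for z in(.07,.083):
  p=onz(get_calibration("wrist"),350.2,137.7,z)[:2];d=p-[.5805,-.0253];print("post",d@[.1376,.9905],d@[.9905,-.1376])
E
python3 -m crank '[[0.5,0,-0.004,-0.2,0],[0.5,0,-0.004,-0.43,0],[0.5,0,-0.004,-0.43,0],[0,0,-0.004,-0.43,0],[0,0,-0.004,-0.43,0]]' && python3 -m crank '[[0,0,0,0,0],[0,0,0,0,0],[0,0,0,0,0]]' && python3 -m crank '[[0,0,0,0,-0.015],[0,0,0,0,-0.0285],[0,0,0,0,-0.0285],[0,0,0,0,-0.0285]]';  python3 - <<'E'
from h import *
s=get_state();t=s["tool_rot"];print("yaw",2*np.arctan2(t[1],t[0])-np.pi/2)
E
```

```text
post 0.11468004184136002 -0.002602553984483641
post 0.1109166045889224 -0.005133382085360742
time: 20.12
position: [0.5821, -0.0248, 0.1289]
tool_rot: [0.822, 3.029, 0.001]
ft_force: [-1.3, -0.0, 0.1]
grip_width: 0.353
grip_force: 0.0
time: 20.5
position: [0.5812, -0.0248, 0.1274]
tool_rot: [0.821, 3.031, 0.001]
ft_force: [-0.2, 0.4, 3.0]
grip_width: 0.136
grip_force: 25.0
time: 21.0
position: [0.5811, -0.025, 0.1274]
tool_rot: [1.088, 2.946, 0.0]
ft_force: [-1.1, -0.1, 5.5]
grip_width: 0.141
grip_force: 25.0
yaw 0.8635649227247524
```

```bash
python3 -m crank '[[0.5,0,0,0,0],[0.5,0,0,0,0],[0.5,0,0,0.3,0],[0.4,0,0,0.43,-0.029],[0.2,0.047,0.3,0.43,-0.058]]' && python3 -m crank '[[0,0.047,0.397,0,-0.03],[0,0.047,0.397,0,-0.06],[0,0.047,0.397,0,-0.09],[0,0.047,0.397,0,-0.102],[0,0.047,0.397,0,-0.102]]' ; python3 - <<'E'
from h import *
s=get_state();p=s["position"];t=s["tool_rot"];print("yaw",2*np.arctan2(t[1],t[0])-np.pi/2, "to go",(np.array([.5999,.1144,.061])-p)/.2)
E
```

```text
time: 21.62
position: [0.5916, 0.025, 0.2144]
tool_rot: [1.609, 2.692, -0.002]
ft_force: [0.6, -0.0, -0.5]
grip_width: 0.355
grip_force: 0.0
time: 22.25
position: [0.5987, 0.1103, 0.2121]
tool_rot: [-2.36, -2.073, 0.001]
ft_force: [-0.4, 0.4, -0.1]
grip_width: 0.007
grip_force: 0.0
yaw -6.412688347862034 to go [ 0.00624902  0.02055034 -0.75527662]
```

```bash
f(){ grep -E 'position|ft_f' ; }; python3 -m crank '[[0,0.006,0.025,-0.3,0],[0,0.006,0.025,-0.6,0],[0,0.006,0.025,-0.755,0],[0,0.006,0.025,-0.755,0],[0,0.006,0.025,-0.755,0]]'|f; for i in 1 2 3 4 5 6 ; do python3 -m crank '[[0,-0.0014,-0.01,0,0]]'|f; done
```

```text
position: [0.6012, 0.1157, 0.0631]
ft_force: [0.6, -0.1, -0.5]
position: [0.6013, 0.1138, 0.0638]
ft_force: [0.4, -0.2, -0.2]
position: [0.6005, 0.1113, 0.0631]
ft_force: [-0.3, 0.6, 0.1]
position: [0.5997, 0.1091, 0.0623]
ft_force: [-0.1, 0.6, -0.9]
position: [0.5996, 0.1087, 0.0623]
ft_force: [1.0, 4.0, 0.8]
position: [0.5994, 0.1078, 0.0623]
ft_force: [2.0, 5.8, 0.8]
position: [0.5992, 0.106, 0.0623]
ft_force: [1.1, 5.4, 0.4]
```

```bash
f(){ grep -E 'ft_f|posi' ; }; for i in 1 2 3 4; do python3 -m crank '[[0,-0.0014,-0.01,0,0]]'|f; done
```

```text
position: [0.5989, 0.104, 0.0623]
ft_force: [0.7, 5.8, 0.1]
position: [0.5986, 0.102, 0.0623]
ft_force: [1.4, 5.8, 0.4]
position: [0.5983, 0.1001, 0.0623]
ft_force: [1.6, 5.8, 0.8]
position: [0.5981, 0.0981, 0.0623]
ft_force: [1.6, 5.2, -0.3]
```

The drag is steady at about 5.7 N over 10 mm, so the foot force is about 4.4 N. That is in the window. I'll back off, lift clear, and check.

```bash
python3 -m crank '[[0,0.006,0.05,0,0],[0,0.006,0.07,0,0],[0,0.006,0.07,0.3,0],[0,0.006,0.07,0.7,0],[0,0.006,0.07,0.8,0]]'; python3 -m crank '[[0,0,0,0,0],[0,0,0,0,0]]'|grep ft; python3 - <<'E'
from h import *
P=[]
for n in("scene","side"):
    im=snap(n,n+"9.png");b,_=blobs(im,"r",(170,155,300,250));b.sort(key=lambda q:-q[0][4]);P+=[get_calibration(n),b[0][1]];print(b[0])
X,e=tri(*P);print(X,e,(X[:2]-[.5805,-.0253])@[.1376,.9905])
E
```

```text
time: 24.75
position: [0.5993, 0.1097, 0.2249]
tool_rot: [2.36, 2.07, 0.004]
ft_force: [0.4, 0.6, -0.4]
grip_width: 0.005
grip_force: 0.0
ft_force: [-0.6, 0.4, -0.3]
((np.int32(214), np.int32(198), np.int32(5), np.int32(13), np.int32(47)), array([215.4, 203.9]))
((np.int32(247), np.int32(212), np.int32(6), np.int32(14), np.int32(61)), array([249.3, 217.8]))
[0.59483703 0.07793285 0.06092278] 0.003049914982171641 0.1042249147300848
```

View pics/scene9.png

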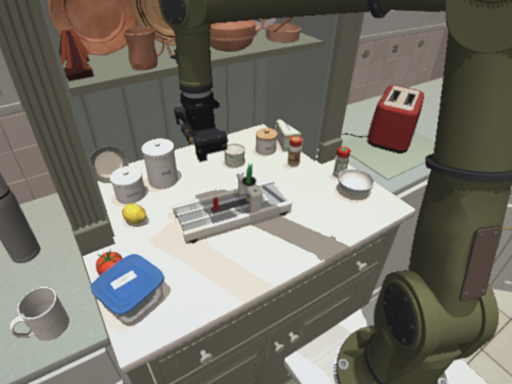

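The gauge post is at (215,204), or slicer y of about 104 mm. The tool is clear and everything else is where it started, so I'm handing in.

```bash
python3 -c "from bench import *; print(close_job())"
```

```text
the job is handed in; nothing more can be done
None
```

The job is handed in, with no verdict returned: the gauge slid about 10 mm at a steady drag of about 5.7 N (foot force about 4.4 N), and I left it about 5 mm short of the end stop with the tool clear and nothing else disturbed.

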